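# Set the wide tea chest's lid half open

### The arm

A 7-joint arm with a two-finger parallel gripper is mounted at the origin on the work surface. World frame = base frame: x ahead of the robot, y to its left, z up, the work surface at z = 0. Lengths are in m, angles in rad, forces in N, time in s.
With the tool pointing down it reaches from about 0.4 to 0.85 m from the base axis. Payload 10.4 kg.
Tool frame: the origin (TCP) lies between the finger pads; the fingertips stand 19 mm ahead of it and the grasp point (between the pads) is the TCP; x points along the fingers, y is the direction in which the jaws open and shut, and the axes are right-handed (so a half turn about x gives the same grasp; the last joint's range is limited). The gripper opens to 87 mm and grips with 3 to 60 N. Pads are 19 mm wide; open, the fingers measure 117 mm over their backs; the gripper's body (75 mm by 190 mm) begins 51 mm behind the grasp point.
Start: joints at [-1.194, 0.332, -0.065, 1.46, 0.022, 1.35, -0.088], TCP at [0.243, 0.576, 0.242] pointing down, gripper open.
Joint ranges: [-2.6, 2.6], [-0.5, 2.12], [-1.47, 1.34], [0.16, 2.42], [-1.27, 4.41], [0.06, 2.06], [-2.6, 2.6]. Speed limits (rad/s): [2.22, 2.22, 2.79, 2.79, 3.14, 3.14, 3.14].

### API

Orientations are given as a unit quaternion [x, y, z, w].
In Python, from bench import r gives the robot as it stands.
- The arm moves only by the tool drive_tool, never from a script. Its argument "motion" is a list of rows, each a list of 4 numbers: the shift along the tool's x, y, z in cm, then the turn about the tool's x in units of 5 degrees (1.0 is 5 degrees). In form: [[tx, ty, tz, twist], ...]. A call has 1 to 20 rows; each row is the pose to reach, as a shift and turn from the pose commanded when the call began, along the tool's axes at that moment; what a row does not reach only later rows make up. A row lasts 1/12 s, in which the tool goes at most 41.7 mm and 7.16 degrees, less where a joint would pass 70% of its speed; a pose out of reach is approached as far as the arm can. A call with a gripper value outside its range is refused whole. "grip" is the closure in counts, from 0 (fully open) to 255 (shut), set as the call begins (left out, the last holds). The fingers move at their own pace and stop on an object; "force" is the grip in N (left out, the last holds). Time passes only in rows, so rows that repeat a pose let the fingers close. It gives the time, the measured TCP pose, the force and the opening at its end, in the units of the state.
- r.read_state(): the state, without advancing time (a new reading comes with each control period).
- r.camera(name): name is "scene" or "top" or "wrist"; returns the picture (420x560x3 uint8, red, green, blue); there is no depth.
- r.calibration(name): a dict with "fx", "fy", "cx", "cy" (pixels), "xyz" and "orientation" of the camera in the world. Camera axes: x right, y up, looking along -z (the intrinsics and any distortion apply to the point x, -y, -z); pixel columns grow to the right and rows downward; lengths in m; the calibration is good to about 2 mm. The wrist camera is an equidistant fisheye: a pixel r from the principal point sees the ray r / f radians off the axis. A picture is of the moment at which its call begins: read the wrist's pose just before it. calibration takes no time and is no camera call; for the wrist camera it gives the pose at the moment of the call.
- r.close_job(): hands the job in, once; it reports no verdict.
The state is a dict: "time": time; "joint_positions": joint angles; "joint_vel": joint speeds; "joint_torque": joint torques, N m; "ee_pos": TCP position; "eef_rot": TCP orientation; "ft_force": force on the tool from outside, world axes, zero at the start; "torque": the same for the moment, N m; "width": finger opening in m.
Only numpy, scipy, OpenCV 4.12 (cv2) and the standard library are available. Lean on these libraries where they do the work, as an engineer would, in place of code of your own. Each camera call takes 0.05 s, during which the arm holds its last target.

### The job

Two bamboo tea chests stand on the shelf. Raise the lid of the wide one half way, to about 45 degrees from shut, and leave it standing there on its stiff hinge so that the chest can air. Leave the small chest's lid shut.

Things in the scene. Friction and masses are not known exactly. Their poses are not given: they have to be found in the camera images.
- wide_chest_lid (a joint): Wide chest's lid angle (rad): 0 shut and level, grows as the front edge rises, stop at 1.75; starts at 0 to 0.25. Stiff hinge along the top back edge: the lid stays where left; lifting at the knob takes 3 to 5 N. Fixed bamboo box 150 mm deep, 250 wide, 85 high, its front within 0.5 rad of facing -x; lid a 10 mm board, 150 x 250 mm.
- wide_chest_knob (a point): Centre of the lid's knob, a wooden dowel 18 mm thick, 32 long, parallel to the hinge, 34 mm ahead of the middle of the lid's front edge on a stem 12 wide. Pinch its flat ends from above; it may turn in the fingers. 90 mm above the shelf when shut; 184 mm from the hinge line along the lid, 5 mm above it square to the lid. Turns with the lid: x to the hinge, y along it, z up when shut.
- wide_chest_hinge (a point): Middle of the wide chest's hinge line, at the top of its back wall, 85 mm above the shelf; fixed to the chest. x axis points level from the chest's front to its back (away from the knob), y along the hinge, z up.
- small_chest_lid (a joint): Small chest's lid angle (rad), 0 shut, as it starts. This chest is like the wide one in height, depth, material, hinge and knob but only 140 mm wide; either chest may stand on the left.

How it is judged:
At the end, for the whole second after the job is handed in: The wide chest's lid stands still at 45 degrees, within 12 degrees either way (0.575 to 0.995 rad), and the small chest's lid is shut (under 0.1 rad) (value of joint wide_chest_lid between 0.575 and 0.995 rad and velocity of joint wide_chest_lid between -0.05 and 0.05 rad/s and value of joint small_chest_lid below 0.1 rad); the robot touches nothing.
It fails at once if the small chest's lid is opened (0.1 rad or more) (value of joint small_chest_lid above 0.1 rad).
It also fails if it takes over 32 s, if anything falls off the work surface, if the arm or the gripper's body presses on something with over 40 N, if the wrist force passes 120 N, or if a joint passes its speed limit or range.

## Working session

There is one attempt and no reset: what is moved stays moved. The work goes in short steps, Python scripts to look and compute and a tool call to move; the robot and the scene stay as the last step left them, time stands still between calls to the robot, and variables do not carry over. Pictures are saved under pics/ and viewed, and the job is handed in when it is done.

Besides the shell and the picture viewer there is one more tool, called after "Emit:" by a JSON object that holds its "name" and its "arguments". drive_tool: Moves the arm, as the interface text tells. Its arguments: {"type":"object","properties":{"motion":{"type":"array","items":{"type":"array","items":{"type":"number"}}},"grip":{"type":"number"},"force":{"type":"number"}},"required":["motion"]}

```bash
mkdir -p pics
python3 - <<'E'
from bench import r
import cv2
s=r.read_state();print(s)
for n in("scene","top"):
    cv2.imwrite(f"pics/{n}0.png",r.camera(n)[:,:,::-1]);print(n,r.calibration(n))
E
```

```text
{'time': 0.0, 'joint_positions': array([-1.1936011 ,  0.33288638, -0.0646868 ,  1.46094955,  0.02155766,
        1.34990181, -0.08853045]), 'joint_vel': array([ 1.22805144e-05,  4.45059382e-04, -9.05191868e-04, -7.70113517e-04,
        6.99342433e-04, -8.12042215e-04,  8.23364587e-04]), 'joint_torque': array([-9.81331505e-04, -6.23242307e+01,  2.39373866e-02, -3.89900851e+01,
       -6.15647575e-02,  3.94124107e-02,  9.54623056e-05]), 'ee_pos': array([0.24312512, 0.57537533, 0.24074089]), 'eef_rot': array([ 0.13991508,  0.69311502, -0.14092534,  0.69293246]), 'ft_force': array([ 0.17621369,  0.70204287, -0.54297473]), 'torque': array([ 0.01653512, -0.02339574,  0.00935489]), 'width': 0.08710138515704012}
scene {'fx': 401.83382559622083, 'fy': 401.83382559622083, 'cx': 286.2327640678524, 'cy': 210.43147943591813, 'xyz': array([0.89913962, 0.44661497, 0.79519827]), 'orientation': array([0.0986468 , 0.33240794, 0.90624669, 0.2418485 ])}
top {'fx': 538.2798439725198, 'fy': 538.2798439725198, 'cx': 268.4368894590221, 'cy': 212.3973940791411, 'xyz': array([ 0.48382545, -0.04205584,  1.52607415]), 'orientation': array([ 0.03397085, -0.02214214, -0.70412586,  0.70891641])}
```

View pics/scene0.png

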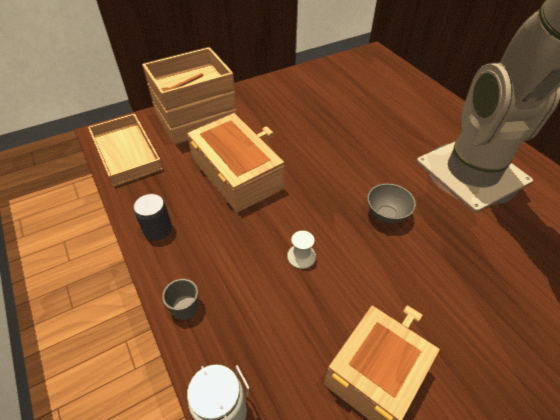

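View pics/top0.png

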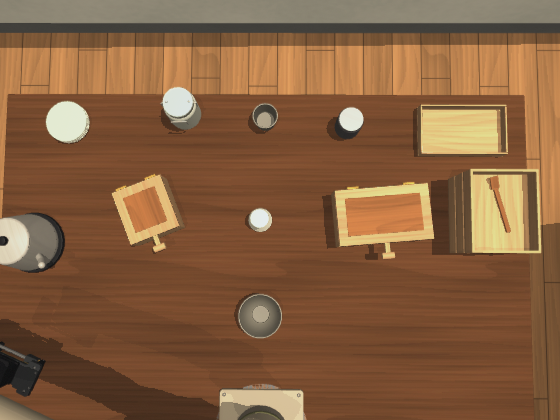

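The top picture shows the wide chest on the right (lid corners about (335,190), (430,183), (433,238), (340,246); knob about (388,255)). A tall basket stack stands just to its right. The small chest is on the left, around (147,210). I'll enlarge the wide chest.

Run:
```python
import cv2
a=cv2.imread("pics/top0.png")[165:275,320:480]
cv2.imwrite("pics/topc.png",cv2.resize(a,None,fx=5,fy=5,interpolation=cv2.INTER_CUBIC))
a=cv2.imread("pics/scene0.png")[100:220,170:300]
cv2.imwrite("pics/scenec.png",cv2.resize(a,None,fx=5,fy=5,interpolation=cv2.INTER_CUBIC))
```

```text
(no output)
```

View pics/topc.png

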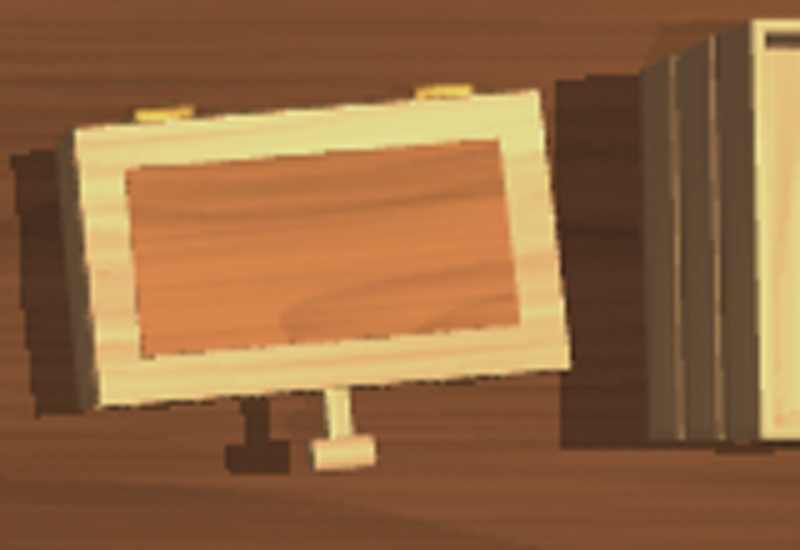

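View pics/scenec.png

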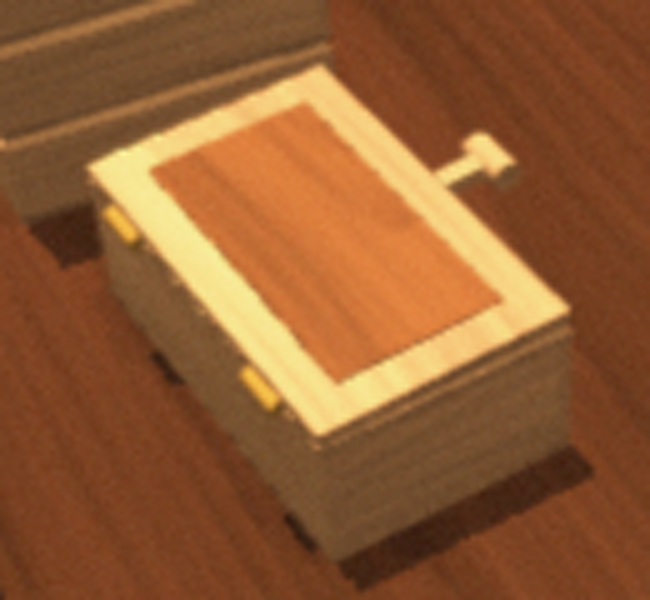

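The lid corners and knob read cleanly in both crops. I'll fit the hinge position, yaw and lid angle jointly from both cameras.

```bash
cat > h.py <<'E'
import numpy as np
from scipy.spatial.transform import Rotation as R
from scipy.optimize import least_squares
def proj(c,P):
    p=(np.asarray(P)-c['xyz'])@R.from_quat(c['orientation']).as_matrix()
    return np.c_[c['cx']+c['fx']*p[:,0]/-p[:,2], c['cy']-c['fy']*p[:,1]/-p[:,2]]
def model(q):
    x,y,yaw,a=q   # hinge frame: x from front to back
    Q=np.array([[0,.125,.01],[0,-.125,.01],[-.15,-.125,.01],[-.15,.125,.01],[-.184,0,.010]])
    Q[:,0],Q[:,2]=Q[:,0]*np.cos(a)+Q[:,2]*np.sin(a), -Q[:,0]*np.sin(a)+Q[:,2]*np.cos(a)
    return Q@R.from_euler('z',yaw).as_matrix().T+[x,y,.085]
def knob(q,a):
    p=np.array([-.184*np.cos(a)+.005*np.sin(a),0,.184*np.sin(a)+.005*np.cos(a)])
    return R.from_euler('z',q[2]).apply(p)+[q[0],q[1],.085]
E
python3 - <<'E'
from bench import r
from h import *
ct,cs=r.calibration('top'),r.calibration('scene')
pt=np.array([[75,130],[540,91],[570,369],[97,408],[343,451]])/5+[320,165]
ps=np.array([[320,435],[92,168],[322,67],[570,308],[492,158]])/5+[170,100]
f=lambda q:np.r_[proj(ct,model(q))-pt,proj(cs,model(q))-ps].ravel()
s=least_squares(f,[.6,-.3,0,.1]);q=s.x
print(q);print(f(q).reshape(-1,2).round(1))
print('knob',knob(q,q[3]),'tgt .785',knob(q,.785))
st=r.read_state();print(R.from_quat(st['eef_rot']).as_matrix().round(3),st['ee_pos'])
print('hinge x dir',R.from_euler('z',q[2]).as_matrix()[:,0])
E
```

```text
[ 0.6683575  -0.31747527  0.09070547  0.00867326]
[[-0.8 -0.4]
 [-0.2 -0.6]
 [-0.  -0.1]
 [ 0.2  0. ]
 [-0.5  0.3]
 [ 0.  -0.8]
 [-1.2 -1.7]
 [ 0.1 -0.4]
 [ 0.8  0.3]
 [ 0.2 -0.1]]
knob [ 0.48516399 -0.33413765  0.09159567] tgt .785 [ 0.54225273 -0.32894514  0.21859277]
[[-0.     0.389  0.921]
 [-0.001  0.921 -0.389]
 [-1.    -0.001  0.   ]] [0.24313709 0.57540833 0.240825  ]
hinge x dir [0.99588908 0.09058114 0.        ]
```

Emit:
{"name": "drive_tool", "arguments": {"motion": [[-4,0,0,0],[-8,0,0,0],[-11,0,0,0],[-11,-2,3,1],[-11,-4,6,2],[-11,-6.4,9.4,3],[-11,-8.8,13,4],[-11,-11.2,16.4,5],[-11,-13.5,19.9,6],[-11,-15.9,23.4,7],[-11,-18.3,26.9,8],[-11,-20.7,30.4,9],[-11,-23,33.9,10],[-11,-25.4,37.4,11],[-10,-27.8,40.9,12],[-9,-30,44.1,13],[-8,-31.8,46.8,14],[-8,-31.8,46.8,15],[-8,-31.8,46.8,15],[-8,-31.8,46.8,15]], "grip": 0, "force": 30}}

```text
time: 1.77
ee_pos: [0.5504, 0.1011, 0.3212]
eef_rot: [-0.532, -0.465, 0.533, -0.465]
ft_force: [-0.1, 0.3, 0.7]
width: 0.087
```

```bash
cat > go.py <<'E'
import sys
from bench import r
from h import *
s=r.read_state();M=R.from_quat(s['eef_rot']).as_matrix()
print(s['time'],s['ee_pos'].round(4),s['joint_positions'].round(2),s['ft_force'].round(1),s['width']);print(M.round(3))
q=[0.6683575,-0.31747527,0.09070547,0]
yd=-R.from_euler('z',q[2]).as_matrix()[:,1]
t=np.array(eval(sys.argv[1]) if len(sys.argv)>1 else knob(q,.0087))
print('target',t.round(4),'shift cm',((t-s['ee_pos'])@M*100).round(2),'twist',np.rad2deg(np.arctan2(yd@M[:,2],yd@M[:,1]))/5)
E
python3 go.py "[.485,-.334,.2]"
```

```text
1.7667 [0.5504 0.1011 0.3212] [-0.65  0.15  0.44  1.53 -0.07  1.47 -0.34] [-0.1  0.3  0.7] 0.08702138297219905
[[-0.001  0.991 -0.135]
 [ 0.    -0.135 -0.991]
 [-1.    -0.001 -0.   ]]
target [ 0.485 -0.334  0.2  ] shift cm [12.12 -0.6  43.99] twist 15.41070032227157
```

Emit:
{"name": "drive_tool", "arguments": {"motion": [[0,0,4,1],[0,0,8,2],[0,0,12,3],[1,0,16,4],[2,0,19,5],[3,0,22,6],[4,0,25,7],[5,-0.2,28,8],[6,-0.3,31,9],[7,-0.4,34,10],[8,-0.5,37,11],[9,-0.6,40,12],[10,-0.6,43,13],[11,-0.6,44,14],[12,-0.6,44,15],[12,-0.6,44,15.4],[12,-0.6,44,15.4],[12,-0.6,44,15.4],[12,-0.6,44,15.4]]}}

```text
time: 3.35
ee_pos: [0.4849, -0.3334, 0.2019]
eef_rot: [0.707, 0.033, -0.706, 0.033]
ft_force: [0.4, 0.1, -0.1]
width: 0.0869
```

```bash
python3 go.py
python3 - <<'E'
from bench import r
from h import *
import cv2
c=r.calibration('wrist');print(c)
im=r.camera('wrist');cv2.imwrite('pics/w1.png',im[:,:,::-1])
q=[0.6683575,-0.31747527,0.09070547,0.0087]
p=(np.vstack([model(q),knob(q,.0087)])-c['xyz'])@R.from_quat(c['orientation']).as_matrix()
v=np.c_[p[:,0],-p[:,1]];n=np.linalg.norm(v,axis=1);th=np.arctan2(n,-p[:,2])
print((np.c_[c['cx'],c['cy']]+c['fx']*(th/n)[:,None]*v).round(1))
E
```

```text
3.35 [ 0.4849 -0.3334  0.2019] [-0.16  0.36  0.86  1.65 -0.28  1.26 -0.72] [ 0.4  0.1 -0.1] 0.08690541377976588
[[ 0.001  0.093 -0.996]
 [ 0.    -0.996 -0.093]
 [-1.    -0.    -0.001]]
target [ 0.4852 -0.3341  0.0916] shift cm [11.03  0.08 -0.  ] twist 0.03229773833435836
{'fx': 325.19226210127806, 'fy': 325.19226210127806, 'cx': 280.20086913326764, 'cy': 210.55043141570576, 'xyz': array([ 0.56478301, -0.32716287,  0.34464698]), 'orientation': array([-0.10945891,  0.10018032, -0.66632521,  0.73074849])}
[[1.282e+02 2.000e-01]
 [4.323e+02 5.000e-01]
 [4.298e+02 1.760e+02]
 [1.302e+02 1.756e+02]
 [2.799e+02 2.150e+02]
 [2.799e+02 2.132e+02]]
```

View pics/w1.png

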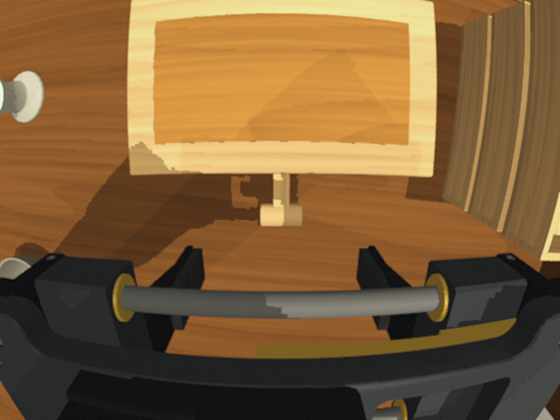

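The wrist picture puts the knob at (281,215), against (280,214) from the fit, and the front lid edge at row 176, as predicted. Next: descend and pinch.

Emit:
{"name": "drive_tool", "arguments": {"motion": [[2,0,0,0],[4,0,0,0],[6,0,0,0],[8,0,0,0],[9.5,0.1,0,0],[10.4,0.1,0,0],[10.8,0.1,0,0],[10.8,0.1,0,0],[10.8,0.1,0,0],[10.8,0.1,0,0]]}}

```text
time: 4.23
ee_pos: [0.4847, -0.3356, 0.0946]
eef_rot: [0.707, 0.031, -0.706, 0.032]
ft_force: [-0.4, 0.1, 0.3]
width: 0.0871
```

Emit:
{"name": "drive_tool", "arguments": {"motion": [[0,0,0,0],[0,0,0,0],[0,0,0,0],[0,0,0,0],[0,0,0,0],[0,0,0,0],[0,0,0,0],[0,0,0,0],[0,0,0,0],[0,0,0,0]], "grip": 255, "force": 25}}

```text
time: 5.07
ee_pos: [0.4841, -0.3341, 0.0931]
eef_rot: [-0.706, -0.032, 0.707, -0.031]
ft_force: [-1.1, 4.5, 0.7]
width: 0.0315
```

```bash
python3 go.py
python3 - <<'E'
from h import *
q=[0.6683575,-0.31747527,0.09070547,0]
k0=knob(q,.0087)
for a in np.linspace(.0087,.8,13):
    d=knob(q,a)-k0; print(round(a,3),'tx %.1f tz %.1f'%(-d[2]*100,-100*np.hypot(d[0],d[1])))
E
```

```text
5.0667 [ 0.4841 -0.3341  0.0931] [-0.1   0.48  0.79  1.76 -0.38  1.07 -0.65] [-1.1  4.5  0.7] 0.03149401959680323
[[-0.001  0.089 -0.996]
 [ 0.002 -0.996 -0.089]
 [-1.    -0.002  0.001]]
target [ 0.4852 -0.3341  0.0916] shift cm [ 0.15  0.01 -0.11] twist -0.014069546597933982
0.009 tx -0.0 tz -0.0
0.075 tx -1.2 tz -0.1
0.141 tx -2.4 tz -0.2
0.207 tx -3.6 tz -0.5
0.272 tx -4.8 tz -0.8
0.338 tx -5.9 tz -1.2
0.404 tx -7.0 tz -1.7
0.47 tx -8.1 tz -2.2
0.536 tx -9.2 tz -2.8
0.602 tx -10.2 tz -3.5
0.668 tx -11.1 tz -4.3
0.734 tx -12.0 tz -5.1
0.8 tx -12.9 tz -5.9
```

The opening stopped at 31.5 mm, which matches the 32 mm dowel, so I'll lift along the arc.

Emit:
{"name": "drive_tool", "arguments": {"motion": [[-0.6,0,0,0],[-1.2,0,-0.1,0],[-1.8,0,-0.1,0],[-2.4,0,-0.2,0],[-3.6,0,-0.5,0],[-4.8,0,-0.8,0],[-5.9,0,-1.2,0],[-7,0,-1.7,0],[-8.1,0,-2.2,0],[-9.2,0,-2.8,0],[-10.2,0,-3.5,0],[-11.1,0,-4.3,0],[-12,0,-5.1,0],[-12.7,0,-5.7,0],[-12.7,0,-5.7,0],[-12.7,0,-5.7,0],[-12.7,0,-5.7,0],[-12.7,0,-5.7,0]]}}

```text
time: 6.57
ee_pos: [0.5421, -0.329, 0.2213]
eef_rot: [0.707, 0.032, -0.706, 0.032]
ft_force: [4.0, 6.5, -3.2]
width: 0.0316
```

```bash
python3 go.py
python3 - <<'E'
from bench import r
import cv2
cv2.imwrite('pics/s2.png',r.camera('scene')[:,:,::-1])
E
```

```text
6.5667 [ 0.5421 -0.329   0.2213] [-0.13  0.45  0.83  1.5  -0.34  1.33 -0.76] [ 4.   6.5 -3.2] 0.03164043326408875
[[ 0.001  0.09  -0.996]
 [ 0.001 -0.996 -0.09 ]
 [-1.    -0.001 -0.001]]
target [ 0.4852 -0.3341  0.0916] shift cm [1.296e+01 1.000e-02 5.730e+00] twist -0.003101791395088598
```

View pics/s2.png

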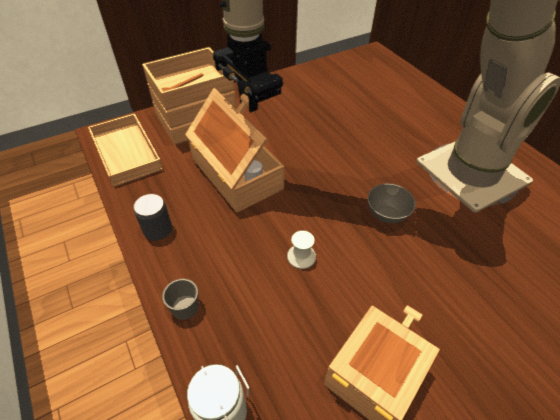

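The scene picture shows the wide lid standing near 45° with its knob at (240,103) in the fingers; the small lid is shut. Releasing and backing off upward.

Emit:
{"name": "drive_tool", "arguments": {"motion": [[0,0,0,0],[0,0,0,0],[0,0,0,0],[0,0,0,0],[0,0,0,0],[0,0,0,0],[0,0,0,0],[0,0,0,0],[0,0,0,0],[0,0,0,0]], "grip": 0}}

```text
time: 7.45
ee_pos: [0.5409, -0.3303, 0.2205]
eef_rot: [-0.706, -0.031, 0.706, -0.031]
ft_force: [-0.5, -0.1, -0.1]
width: 0.085
```

Emit:
{"name": "drive_tool", "arguments": {"motion": [[-1,0,0,0],[-2,0,0,0],[-4,0,0,0],[-6,0,0,0],[-8,0,1,0],[-10,0,3,0],[-12,0,5,0],[-12,0,7,0],[-12,0,8,0],[-12,0,8,0],[-12,0,8,0],[-12,0,8,0]]}}

```text
time: 8.45
ee_pos: [0.4624, -0.3364, 0.3401]
eef_rot: [-0.706, -0.032, 0.707, -0.032]
ft_force: [-0.5, -0.6, 1.2]
width: 0.0868
```

```bash
python3 go.py
python3 - <<'E'
from bench import r
from h import *
import cv2
im=r.camera('scene')[:,:,::-1];cv2.imwrite('pics/s3.png',im)
cv2.imwrite('pics/s3c.png',cv2.resize(im[70:220,170:300],None,fx=4,fy=4))
q=[0.6683575,-0.31747527,0.09070547]
for a in (.7,.75,.8,.85): print(a,((proj(r.calibration('scene'),model(q+[a]))-[170,70])*4).round(0).tolist())
E
```

```text
8.45 [ 0.4624 -0.3364  0.3401] [-0.19  0.23  0.9   1.48 -0.18  1.52 -0.78] [-0.5 -0.6  1.2] 0.08684255127568594
[[-0.     0.09  -0.996]
 [ 0.001 -0.996 -0.09 ]
 [-1.    -0.001  0.   ]]
target [ 0.4852 -0.3341  0.0916] shift cm [ 2.485e+01 -1.000e-02 -2.290e+00] twist -0.0017985134236579627
0.7 [[247.0, 472.0], [61.0, 254.0], [193.0, 77.0], [403.0, 277.0], [325.0, 127.0]]
0.75 [[247.0, 473.0], [60.0, 254.0], [185.0, 72.0], [396.0, 273.0], [316.0, 121.0]]
0.8 [[246.0, 473.0], [60.0, 255.0], [177.0, 68.0], [387.0, 270.0], [306.0, 116.0]]
0.85 [[246.0, 474.0], [60.0, 256.0], [168.0, 65.0], [379.0, 267.0], [295.0, 111.0]]
```

View pics/s3c.png

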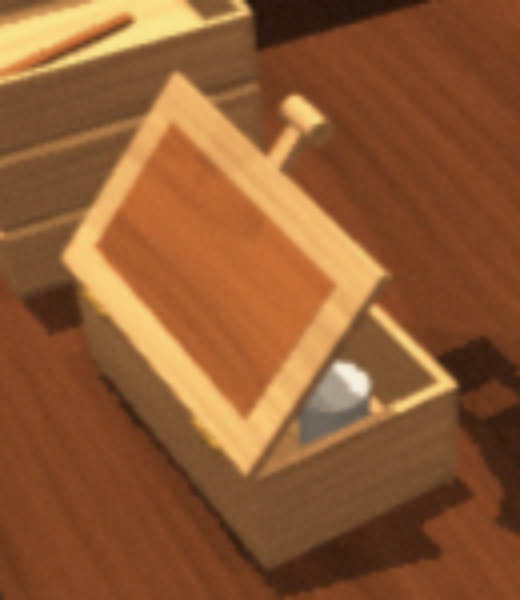

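View pics/s3.png

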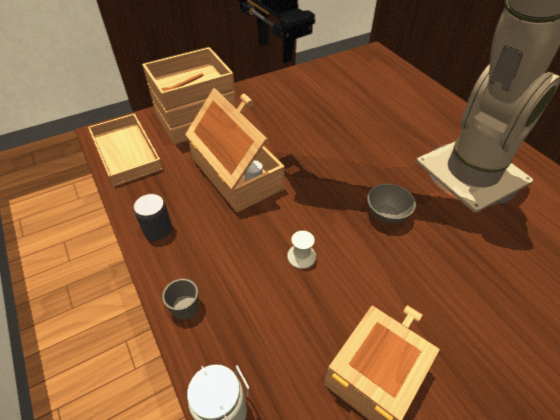

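The lid's front corners in the crop are at (177,72) and (387,275), which best matches about 0.78 rad. The gripper is clear and the small lid is shut, so I'm handing in.

```bash
python3 -c "
from bench import r
print(r.close_job())"
```

```text
the job is handed in; nothing more can be done
None
```

The wide chest's lid now stands at about 0.78 rad (45°), inside the 0.575–0.995 rad band. I pinched its knob, lifted it along its arc, let go and backed the gripper off.

- **Lid angle:** this is an estimate from the last scene picture, where the lid's front corners match the model for 0.75–0.80 rad. I took no second picture to confirm it is still, but the lid was standing free about a second after release.
- **Small chest:** its lid looks shut in that same picture, and I never touched it.
- **Contact:** the gripper ended about 12 cm up and 8 cm back from the knob. The wrist force reads about 1 N, which is the sensor's noise level.
- **Time:** the robot's clock was about 8.5 s at hand-in, against the 32 s limit.

No check failed or disagreed. The largest mismatch in the first position fit was about 2 pixels, at one back lid corner in the scene picture, and the wrist camera then confirmed the knob position to within about 2 pixels.

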